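Open the push-to-open specimen cabinet

TASK

Open the small white specimen cabinet wide so that the blocks inside can be reached: slide the clear resin disc that lies in front of it sideways out of the door's swing, then push the closed door in at its free edge until the catch lets go and the spring sets it ajar by itself, then push it on from its inner side until it stands open at about a right angle. Only push with the fingers: the disc stays flat on the worktop, and neither the cabinet nor its door may bump it. Leave the other loose things where they are.

Things in the scene. Friction and masses are not known exactly. Their poses are not given: they have to be found in the camera images.
- cabinet: Fixed white specimen cabinet, 160 deep x 220 wide x 200 mm high. Origin: centre of its underside on the worktop; x points from front to back (panels' front at x = -80 mm, shut door's outer face at -87 mm), y to the left as seen facing its front, z up. One inset door without handle, aluminium frame and clear pane, hinged on the right. Blocks and vials inside stay put.
- cabinet_door (a joint): Door angle, rad: 0 to 0.004 shut and latched, positive as the left edge swings out, stop at 1.75. Shut, it can be pushed in to a stop at -0.028 (5.5 mm at the free edge). Pushed in past -0.018 (3.5 mm, about 4 N at the free edge) and let go, a spring throws it to about 0.56, where it stays; a lesser push leaves it latched, pulling does not open it. Once open, the catch does not hold again.
- door_hinge (a point): On the upright hinge axis: right-hand edge of the door, in the plane of its outer face, 188 mm above the worktop. The door is 197 mm wide, 12 mm thick (from the outer face inwards), spans 21 to 188 mm above the worktop; its inner side is plain but for a small catch at the bottom. At angle t it runs from here along (-sin t, cos t) in the cabinet's x, y.
- press_spot (a point): Centre of the grey, black-rimmed spot (19 mm across) on the outer face of the door's frame, upper corner by the free edge, 181 mm from the hinge, 172 mm above the worktop: where to push the door in. Moves with the door.
- free_edge_top (a point): Upper end of the door's free (left) edge, mid-thickness; moves with the door. Ajar, the door turns against light friction and damping (0.03 Nm plus 0.13 Nm per rad/s) and stays where it is left. Behind it a soft sprung ejector pin then stands up to 36 mm out of the opening, 62 mm from the hinge, 176 mm above the worktop.
- disc: Loose clear resin disc with an insect in it, 67 mm across, 24 mm high, 85 g, lying flat in front of the door. Origin: centre of its underside.
- red_vial: Bystander: loose standing glass vial with a red cap, 23 mm across, 60 mm high. Origin: centre of its underside.
- dish: Bystander: loose clear petri dish with lid, 68 mm across, 15 mm high. Origin: centre of its underside.
- pocket_loupe: Bystander: loose small folding pocket loupe, 38 x 30 x 18 mm. Origin: centre of its underside.
- tweezers: Bystander: loose steel forceps, 118 mm long, lying to the right of the cabinet. Origin: centre of its underside.
Not all that is in view belongs to the job. What is shaped like the disc but purple or turquoise is not meant.

How it is judged:
By the outcome, as a careful person would: the job done as asked, in the order asked, and still so for the second after the job is handed in, with the robot touching nothing.
It also fails if it takes over 61 s, if anything falls off the work surface, if the arm or the gripper's body presses on something with over 40 N, if the wrist force passes 120 N, or if a joint passes its speed limit or range.

ROBOT

A 6-joint arm with a two-finger parallel gripper is mounted at the origin on a cart in front of the work surface, level with it; the furniture and walls round the work are solid. World frame = base frame: x ahead of the robot, y to its left, z up, the work surface at z = 0. Lengths are in m, angles in rad, forces in N, time in s.
With the tool pointing down it reaches from about 0.425 to 0.925 m from the base axis. Payload 12.5 kg.
Tool frame: the origin (TCP) lies on the centre line of the jaws, within the pads' length; the fingertips stand ahead of it and the grasp point (between the pads) lies 6 mm ahead of it (arm.tips_ahead is the y of the fingertips in the tool frame, in m); y points along the fingers, z is the direction in which the jaws open and shut, and the axes are right-handed (so a half turn about y gives the same grasp; the last joint's range is limited). The gripper opens to 85 mm and grips with 20 to 120 N. Pads are 22 mm wide; open, the fingers measure 114 mm over their backs; the gripper's body (76 mm by 85 mm) begins 54 mm behind the grasp point. The pads swing forward as they close: fully open they stand 13 mm farther back than shut.
Start: joints at [-1.32, 0.491, 1.559, -0, 1.092, -0.106], TCP at [0.218, -0.586, 0.256] pointing down, gripper open.
Joint ranges: [-3.1, 3.1], [-0.84, 2.19], [0.05, 2.79], [-1.13, 4.28], [0.06, 2.93], [-2.69, 2.69]. Speed limits (rad/s): [2.22, 2.22, 2.79, 3.14, 3.14, 3.14].

INTERFACE

Orientations are given as a unit quaternion [w, x, y, z].
In Python, from plant import arm, planner, sensors, eyes gives the robot as it stands. Calls block until the motion is done:
- arm.goto(position, orientation): joint-space move of the TCP to a pose.
- arm.movel(position, orientation=None, rate=0.15): straight line of the TCP; orientation=None keeps the orientation; rate is the mean speed in m/s.
- arm.goto_joints(angles): joint-space move.
- arm.command_gripper(opening, squeeze=None): finger opening in m; squeeze is the grip in N (None keeps the last); returns when the fingers have stopped.
- arm.sleep(seconds).
- planner.ik(position, orientation): joint angles nearest the present ones, or None.
- sensors.observe(): the state.
- eyes.get_image(name): name is "side" or "top" or "wrist"; returns the picture (420x560x3 uint8, red, green, blue); there is no depth.
- eyes.get_calibration(name): a dict with "fov_y" (degrees; the focal length in pixels is half the picture's height over the tangent of half this angle, whatever the lens; pixels are square), "cx", "cy" (the principal point, pixels), "rvec" (rotation vector, rad) and "tvec" (3), from world to camera coordinates, as OpenCV has them. Camera axes: x right, y down, z forward; pixel columns grow to the right and rows downward; lengths in m; the calibration is good to about 2 mm. A picture is of the moment at which its call begins: read the wrist's pose just before it. get_calibration takes no time and is no camera call; for the wrist camera it gives the pose at the moment of the call.
A pose or a line that the arm cannot do raises arm.Unreachable and nothing moves.
- arm.sign_off(): hands the job in, once; it reports no verdict.
Trained networks look in the newest picture that a camera, given by its name, has taken for a name from the list of things; names that differ only in an ending like _2 or _b are one class to them, and where a whole thing is asked for, a point or a joint stands for the part that bears it (a point fixed in the world has none). Each returns a list of dicts, best first, with "p" (0 to 1); they miss things now and then, are a little off and sometimes report something else, mostly with a low value. They report only what shows in the picture. A call takes as long as a camera call. They do not tell look-alikes from the thing itself.
- eyes.cut_out(camera, query): "region" (420x560 bool, what is visible of it) and "uv" ([column, row] in pixels, amid what is visible of it).
The state is a dict: "time": time; "qpos": joint angles; "qd": joint speeds; "effort": joint torques, N m; "ee_pos": TCP position; "tool_rot": TCP orientation; "ft_force": force on the tool from outside, world axes, zero at the start; "torque": the same for the moment, N m; "opening": finger opening in m.
Only numpy, scipy, OpenCV 4.12 (cv2) and the standard library are available. Lean on these libraries where they do the work, as an engineer would, in place of code of your own. Each camera call takes 0.05 s, during which the arm holds its last target.

## Working session

There is one attempt and no reset: what is moved stays moved. The work goes in short steps, each a Python script; the robot and the scene stay as the last script left them, time stands still between calls to the robot, and variables do not carry over. Pictures are saved under pics/ and viewed, and the job is handed in when it is done.

```bash
ls; mkdir -p pics; python3 - <<'E'
from plant import arm, planner, sensors, eyes
import cv2, numpy as np
for n in ["side","top","wrist"]:
    im=eyes.get_image(n); cv2.imwrite(f"pics/{n}0.png",im[:,:,::-1])
    c=eyes.get_calibration(n); print(n,c)
    if n!="wrist":
        for q in ["cabinet","disc","press_spot","red_vial","dish","pocket_loupe","tweezers","door_hinge","free_edge_top"]:
            r=eyes.cut_out(n,q); print(n,q,[(round(d["p"],2),np.round(d["uv"],1).tolist(),int(d["region"].sum())) for d in r])
print(sensors.observe(),arm.tips_ahead)
E
```

```text
pics
side {'fov_y': 51.25194617660746, 'cx': 282.1375366646149, 'cy': 205.6622659228701, 'rvec': array([ 1.97593965, -0.18119861,  0.14069819]), 'tvec': array([-0.55037332,  0.11806745,  1.27152298])}
side cabinet [(0.82, [332.2, 243.2], 7515), (0.18, [298.3, 241.6], 160)]
side disc [(0.89, [252.2, 261.1], 424), (0.89, [265.6, 306.3], 660), (0.56, [227.4, 226.6], 271)]
side press_spot [(0.45, [298.1, 257.6], 77)]
side red_vial [(0.72, [331.1, 243.8], 7417)]
side dish [(0.72, [285.7, 208.4], 163), (0.57, [296.4, 253.2], 106)]
side pocket_loupe [(0.65, [259.0, 193.8], 42)]
side tweezers [(0.83, [338.0, 332.7], 211)]
side door_hinge [(0.45, [297.4, 263.1], 37)]
side free_edge_top [(0.45, [297.3, 256.4], 77)]
top {'fov_y': 51.15319303048073, 'cx': 284.5331834007486, 'cy': 207.49003964277256, 'rvec': array([ 2.18704437, -2.0219601 ,  0.2216346 ]), 'tvec': array([-0.11598637,  0.55531316,  1.36067728])}
top cabinet [(0.94, [347.6, 186.5], 4885)]
top disc [(0.91, [276.4, 197.4], 336), (0.85, [311.5, 246.7], 332), (0.68, [374.8, 254.3], 399), (0.63, [241.2, 261.8], 354)]
top press_spot [(0.6
[... 498 characters left out ...]
8201,  0.38077913])}
{'time': 1.05, 'qpos': array([-1.31958179e+00,  4.90876946e-01,  1.55886775e+00, -2.21374094e-05,
        1.09168733e+00, -1.05610713e-01]), 'qd': array([ 2.05167636e-03, -4.45726672e-05, -7.18763154e-04,  6.22990878e-04,
       -1.07388172e-03, -3.90946458e-04]), 'effort': array([ 7.26095132e-04, -6.18266773e+01, -2.61843753e+01, -1.94585350e-04,
        3.15073694e-04, -1.70004256e-05]), 'ee_pos': array([ 0.21833136, -0.58565612,  0.2563524 ]), 'tool_rot': array([-0.12548931,  0.1254949 , -0.69582483,  0.69593913]), 'ft_force': array([-0.91061887,  0.31810684, -0.3015994 ]), 'torque': array([ 0.0251423 , -0.05661236, -0.05442803]), 'opening': 0.08549847790910023} 0.025
```

View pics/side0.png

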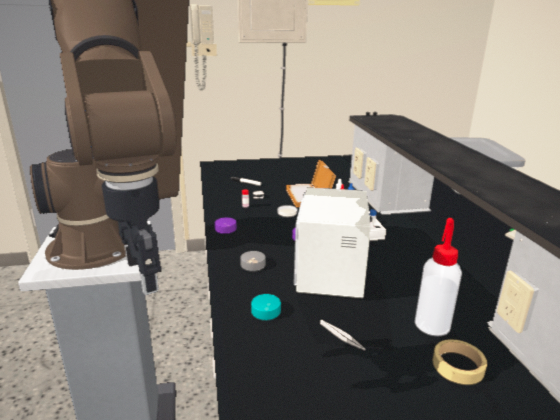

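View pics/top0.png

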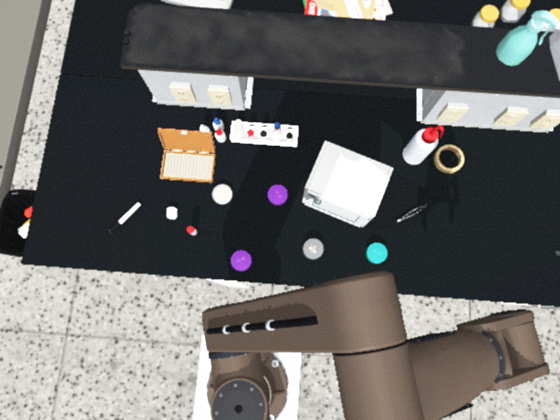

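```bash
python3 - <<'E'
import cv2
a=cv2.imread("pics/top0.png")[130:310,140:420]; cv2.imwrite("pics/top0z.png",cv2.resize(a,None,fx=2.8,fy=2.8,interpolation=cv2.INTER_CUBIC))
a=cv2.imread("pics/side0.png")[160:350,200:440]; cv2.imwrite("pics/side0z.png",cv2.resize(a,None,fx=3.1,fy=3.1,interpolation=cv2.INTER_CUBIC))
E
```

```text
(no output)
```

View pics/top0z.png

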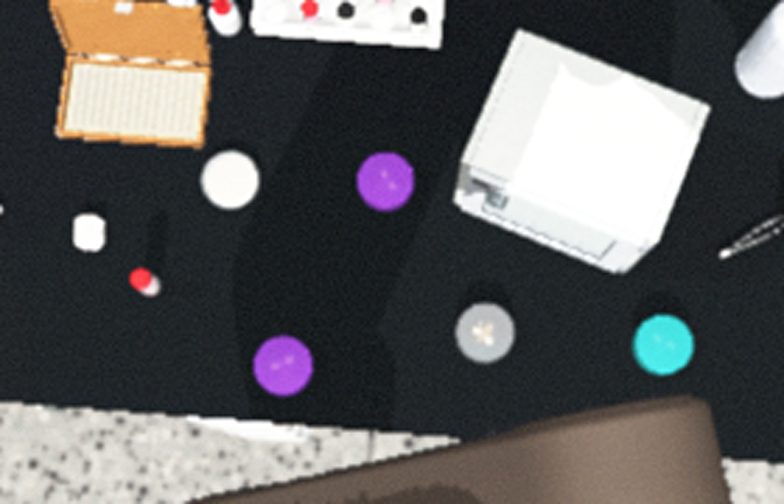

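View pics/side0z.png

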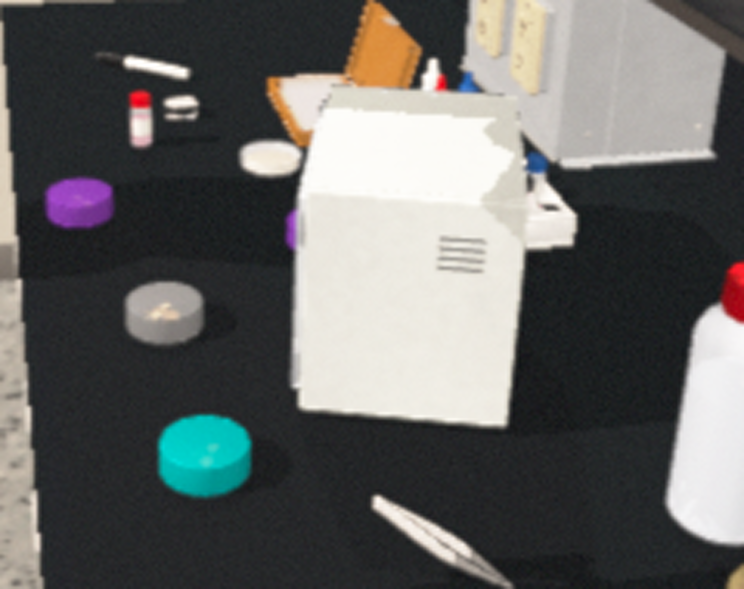

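```bash
cat > h.py <<'E'
from plant import arm, planner, sensors, eyes
import cv2, numpy as np
from scipy.optimize import minimize
def K(c):
    f=210/np.tan(np.radians(c["fov_y"])/2); return np.array([[f,0,c["cx"]],[0,f,c["cy"]],[0,0,1.]])
def proj(c,P): return cv2.projectPoints(np.asarray(P,float).reshape(-1,3),c["rvec"],c["tvec"],K(c),None)[0].reshape(-1,2)
def ray(c,uv,z):
    R=cv2.Rodrigues(c["rvec"])[0]; o=-R.T@c["tvec"]; d=R.T@np.linalg.inv(K(c))@[uv[0],uv[1],1.]
    return o+d*(z-o[2])/d[2]
def hullmask(c,P,S=4):
    h=cv2.convexHull(proj(c,P).astype(np.float32))
    m=np.zeros((420*S,560*S),np.uint8); cv2.fillConvexPoly(m,np.round((h+.5)*S-.5).astype(np.int32),255)
    return cv2.resize(m,(560,420),interpolation=cv2.INTER_AREA)/255.
def iou(a,b): return np.minimum(a,b).sum()/np.maximum(a,b).sum()
def box(p):
    x,y,t=p; c,s=np.cos(t),np.sin(t)
    L=[(a,b,z) for a in(-.08,.08) for b in(-.11,.11) for z in(0,.2)]+[(-.087,b,z) for b in(-.0985,.0985) for z in (.021,.188)]
    return [(x+c*a-s*b,y+s*a+c*b,z) for a,b,z in L]
def cyl(p,r,h):
    a=np.linspace(0,2*np.pi,40); return [(p[0]+r*np.cos(t),p[1]+r*np.sin(t),z) for t in a for z in(0,h)]
E
python3 - <<'E'
from h import *
C={n:eyes.get_calibration(n) for n in("side","top")}
R={}
for n in C:
    eyes.get_image(n); R[n]=eyes.cut_out(n,"cabinet")[0]["region"].astype(float)
    R[n+"d"]=eyes.cut_out(n,"disc")
c=C["top"]
q=[ray(c,u,.2) for u in[(325,140.7),(392.9,168.2),(305,187)]]; print(np.round(q,3))
m=(q[1]+q[2])/2; yaw=np.arctan2(*(q[0]-q[1])[1::-1])-np.pi/2
def fit(f,x0,st):
    r=minimize(f,x0,method="Nelder-Mead",options=dict(initial_simplex=[x0]+[np.array(x0)+np.eye(len(x0))[i]*st[i] for i in range(len(x0))],xatol=1e-4,fatol=1e-5)); return r.x,r.fun
for ns in(["top"],["side"],["top","side"]):
    print(ns,fit(lambda p:-sum(iou(hullmask(C[n],box(p)),R[n]) for n in ns),[m[0],m[1],yaw],[.01,.01,.05]))
for n in C:
  for d in R[n+"d"]:
    x0=ray(C[n],d["uv"],.012)[:2]
    print(n,np.round(d["uv"]),x0.round(3),fit(lambda p:-iou(hullmask(C[n],cyl(p,.0335,.024)),d["region"].astype(float)),x0,[.01,.01]))
for n,q,uv,z in[("top","vial",(189,228),.03),("top","dish",(221.6,193),.008),("top","loupe",(171,213),.009),("top","tweez",(412,213),.004)]: print(q,ray(C[n],uv,z).round(3))
# print overlay
x,_=fit(lambda p:-sum(iou(hullmask(C[n],box(p)),R[n]) for n in C),[m[0],m[1],yaw],[.01,.01,.05])
for n in C:
    im=cv2.imread(f"pics/{n}0.png"); 
    im=cv2.resize(im,None,fx=4,fy=4,interpolation=cv2.INTER_CUBIC)
    P=(proj(C[n],box(x))+.5)*4
    for i in range(8):
        for j in range(i): 
            if bin(i^j).count("1")==1: cv2.line(im,*[tuple(int(v) for v in P[k]) for k in(i,j)],(0,0,255),1)
    for i,j in((8,9),(9,11),(11,10),(10,8)): cv2.line(im,*[tuple(int(v) for v in P[k]) for k in(i,j)],(0,255,0),1)
    u=P.mean(0).astype(int); cv2.imwrite(f"pics/{n}fit.png",im[u[1]-250:u[1]+250,u[0]-350:u[0]+350])
print(sensors.observe()["time"])
E
```

```text
[[ 0.747 -0.179  0.2  ]
 [ 0.677 -0.386  0.2  ]
 [ 0.598 -0.129  0.2  ]]
['top'] (array([ 0.63882863, -0.2564713 , -0.32582503]), np.float64(-0.9800515707394128))
['side'] (array([ 0.64377171, -0.25030931, -0.33008312]), np.float64(-0.9627011366214172))
['top', 'side'] (array([ 0.64005352, -0.2564224 , -0.31716816]), np.float64(-1.9310152778815695))
side [253. 262.] [ 0.444 -0.186] (array([ 0.44522211, -0.17487408]), np.float64(-0.883651880167126))
side [264. 306.] [ 0.443 -0.381] (array([ 0.44888753, -0.38395058]), np.float64(-0.9426267494670497))
side [228. 223.] [0.399 0.065] (array([0.38944946, 0.05513711]), np.float64(-0.8826470437413466))
top [276. 196.] [ 0.61  -0.039] (array([ 0.6146079 , -0.04346737]), np.float64(-0.8255374547800641))
top [313. 248.] [ 0.445 -0.174] (array([ 0.44192355, -0.17440447]), np.float64(-0.936733775139504))
top [371. 252.] [ 0.448 -0.365] (array([ 0.44660045, -0.3843958 ]), np.float64(-0.8186977905326833))
top [241. 259.] [0.391 0.056] (array([0.38736813, 0.05710955]), np.float64(-0.8995940756993966))
vial [0.476 0.235 0.03 ]
dish [0.607 0.145 0.008]
loupe [0.525 0.306 0.009]
tweez [ 0.59  -0.5    0.004]
1.35
```

View pics/topfit.png

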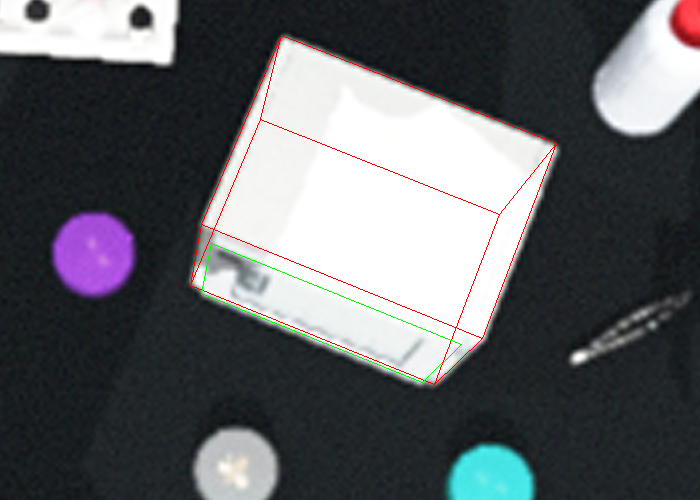

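View pics/sidefit.png

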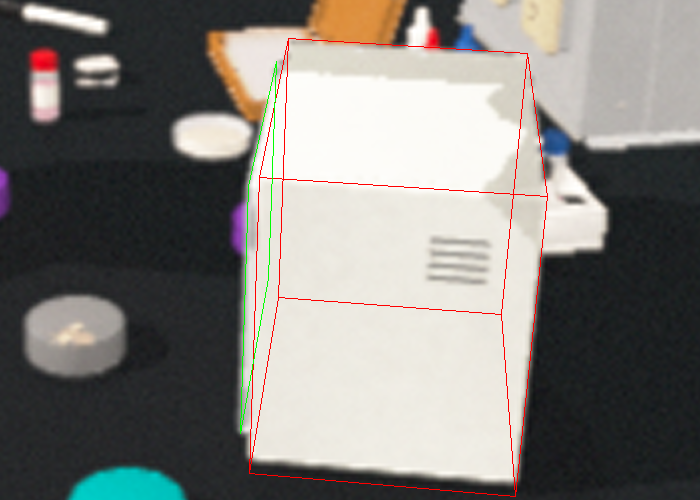

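```bash
cat >> h.py <<'E'
from scipy.spatial.transform import Rotation as Ro
YAW=-0.319; CAB=np.array([0.640,-0.2564])
ex=np.array([np.cos(YAW),np.sin(YAW)]); ey=np.array([-ex[1],ex[0]])
HIN=CAB-.087*ex-.0985*ey
def W(out,left,z): return np.r_[HIN-out*ex+left*ey,z]
def L(p): d=np.asarray(p)[:2]-HIN; return np.array([-d@ex,d@ey])
def down(z2):  # tool y down, z along z2 (2-vector)
    z=np.r_[z2/np.linalg.norm(z2),0]; y=np.array([0,0,-1.]); x=np.cross(y,z)
    q=Ro.from_matrix(np.c_[x,y,z]).as_quat(); return q[[3,0,1,2]]
E
python3 - <<'E'
from h import *
o=sensors.observe(); c=eyes.get_calibration("wrist")
R=cv2.Rodrigues(c["rvec"])[0]; q=o["tool_rot"]; T=Ro.from_quat(q[[1,2,3,0]])
print("cam in tool",T.inv().apply(-R.T@c["tvec"]-o["ee_pos"]).round(3), "fwd",T.inv().apply(R[2]).round(3), "tool z",T.apply([0,0,1]).round(2))
D=np.array([.4435,-.1745]); print("disc local",L(D), "others", [L(p).round(3) for p in[(.388,.057),(.612,-.043),(.448,-.384)]])
l=L(D)
def t(n,p,q): 
    s=planner.ik(p,q); print(n,p.round(3),None if s is None else s.round(2))
for sg in(1,-1):
    for n,a in(("a",l[1]-.075),("b",l[1]+.13-.038)):
        t(n,W(l[0],a,.034),down(sg*ex)); t(n+"hi",W(l[0],a,.2),down(sg*ex))
    t("press",W(.011,.181,.18),down(sg*ey)); t("pre",W(.16,.181,.18),down(sg*ey));
    for th in(.45,.56,.9,1.2,1.4,1.57):
        d=np.sin(th)*-ex+np.cos(th)*ey; n=np.array([-np.cos(th),np.sin(th)])
        p=np.array([np.sin(th),np.cos(th)])*.15+n*.023
        t(th,W(*p,.18),down(sg*d))
E
```

```text
cam in tool [-0.078 -0.119 -0.   ] fwd [0.304 0.953 0.   ] tool z [ 0.35 -0.94  0.  ]
disc local [0.12527172 0.11464233] others [array([0.251, 0.317]), array([0.007, 0.292]), array([ 0.055, -0.083])]
a [ 0.42  -0.246  0.034] [-0.67  0.66  2.08 -0.    0.4  -0.35]
ahi [ 0.42  -0.246  0.2  ] [-0.67  0.37  1.96 -0.    0.81 -0.35]
b [ 0.472 -0.087  0.034] [-0.32  0.66  2.09 -0.    0.39 -0.  ]
bhi [ 0.472 -0.087  0.2  ] [-0.32  0.36  1.97 -0.    0.81 -0.  ]
press [ 0.573 -0.147  0.18 ] [-0.36  0.53  1.72 -0.    0.89 -1.62]
pre [ 0.431 -0.101  0.18 ] [-0.38  0.35  2.08 -0.    0.72 -1.63]
0.45 [ 0.53  -0.171  0.18 ] [-0.43  0.49  1.81 -0.    0.84 -2.13]
0.56 [ 0.513 -0.171  0.18 ] [-0.44  0.47  1.85 -0.    0.83 -2.26]
0.9 [ 0.463 -0.185  0.18 ] [-0.51  0.42  1.95 -0.    0.78 -2.66]
1.2 [ 0.425 -0.209  0.18 ] None
1.4 [ 0.405 -0.232  0.18 ] None
1.57 [ 0.391 -0.254  0.18 ] None
a [ 0.42  -0.246  0.034] None
ahi [ 0.42  -0.246  0.2  ] None
b [ 0.472 -0.087  0.034] None
bhi [ 0.472 -0.087  0.2  ] None
press [ 0.573 -0.147  0.18 ] [-0.36  0.53  1.72 -0.    0.89  1.53]
pre [ 0.431 -0.101  0.18 ] [-0.38  0.35  2.08 -0.    0.72  1.51]
0.45 [ 0.53  -0.171  0.18 ] [-0.43  0.49  1.81 -0.    0.84  1.01]
0.56 [ 0.513 -0.171  0.18 ] [-0.44  0.47  1.85 -0.    0.83  0.89]
0.9 [ 0.463 -0.185  0.18 ] [-0.51  0.42  1.95 -0.    0.78  0.48]
1.2 [ 0.425 -0.209  0.18 ] [-0.6   0.39  2.01 -0.    0.75  0.09]
1.4 [ 0.405 -0.232  0.18 ] [-0.66  0.38  2.02 -0.    0.74 -0.17]
1.57 [ 0.391 -0.254  0.18 ] [-0.72  0.38  2.02 -0.    0.74 -0.4 ]
```

The disc candidates in the top picture are purple (277,194), purple (241,261), turquoise (377,253) and clear grey with a pale insect (313,248). The last one fits: it is clear, has the insect in it and lies in front of the door, which the enlarged crop above confirms. The side and top fits agree to 3 mm: (0.4435, -0.1745).

```bash
python3 - <<'E'
from h import *
l=L([.4435,-.1745]); q=down(ex)
arm.command_gripper(.04)
arm.goto(W(l[0],l[1]-.078,.15),q)
arm.movel(W(l[0],l[1]-.078,.034),rate=.15)
im=eyes.get_image("wrist"); cv2.imwrite("pics/w1.png",im[:,:,::-1])
print(sensors.observe()["time"],sensors.observe()["ft_force"],sensors.observe()["ee_pos"])
E
```

```text
4.3417 [0.2611731  0.24525687 0.7170865 ] [ 0.41931792 -0.24891231  0.03475826]
```

View pics/w1.png

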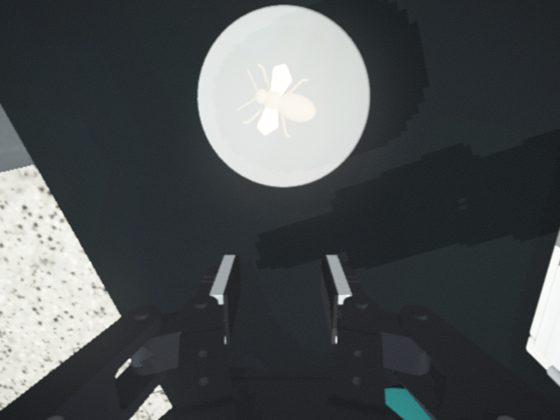

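The wrist picture shows the insect disc at (283,96), centred on the gap between the fingers at about (281,290), with a free path. I'm pushing now.

```bash
python3 - <<'E'
from h import *
l=L([.4435,-.1745]); q=down(ex)
arm.movel(W(l[0],l[1]+.13-.038,.034),rate=.08)
im=eyes.get_image("wrist"); cv2.imwrite("pics/w2.png",im[:,:,::-1])
print(sensors.observe()["ft_force"])
arm.movel(W(l[0],l[1]+.06,.034),rate=.1)
arm.movel(W(l[0],l[1]+.04,.26),rate=.25)
arm.command_gripper(0.0)
# look at the door: tilt tool; camera on tool -x side
out=.20; z=-ey; Rm=Ro.from_quat(down(z)[[1,2,3,0]])
r=Ro.from_rotvec(np.r_[ey,0]*np.radians(-35))
best=None
for a in(-35,-20,0,20,35):
    rr=Ro.from_rotvec(np.r_[ey,0]*np.radians(a))*Rm
    print(a,"toolY",rr.apply([0,1,0]).round(2),"camfwd",rr.apply([.304,.953,0]).round(2), planner.ik(W(.2,.12,.3),rr.as_quat()[[3,0,1,2]]))
im=eyes.get_image("top"); cv2.imwrite("pics/t2.png",im[130:310,140:420,::-1])
print([(d["uv"],d["p"],ray(eyes.get_calibration("top"),d["uv"],.012).round(3)) for d in eyes.cut_out("top","disc")])
print(sensors.observe()["time"])
E
```

```text
[-1.00051923  0.36843042 -0.31307061]
-35 toolY [ 0.54 -0.18 -0.82] camfwd [ 0.28 -0.09 -0.96] [-0.64444176 -0.04844533  2.30712082  0.56729196  0.34828076  0.76150505]
-20 toolY [ 0.32 -0.11 -0.94] camfwd [ 0.04 -0.01 -1.  ] [-5.90226802e-01  1.75831730e-03  2.16758383e+00  1.53905505e-01
  6.40671929e-01  1.19146909e+00]
0 toolY [ 0. -0. -1.] camfwd [-0.29  0.1  -0.95] [-5.36729221e-01  1.14077987e-01  2.00038231e+00 -4.44089210e-16
  1.02713235e+00  1.35306711e+00]
20 toolY [-0.32  0.11 -0.94] camfwd [-0.58  0.19 -0.79] [-0.50088664  0.25110326  1.86121627 -0.06313345  1.37341096  1.41205596]
35 toolY [-0.54  0.18 -0.82] camfwd [-0.76  0.25 -0.61] [-0.48265533  0.35918072  1.77978874 -0.09364857  1.60702356  1.43294219]
[([371.2, 249.7], 0.86, array([ 0.454, -0.366,  0.012])), ([275.7, 194.4], 0.75, array([ 0.616, -0.038,  0.012])), ([237.6, 256.2], 0.55, array([0.399, 0.069, 0.012])), ([350.1, 184.0], 0.18, array([ 0.672, -0.287,  0.012]))]
8.7583
```

View pics/w2.png

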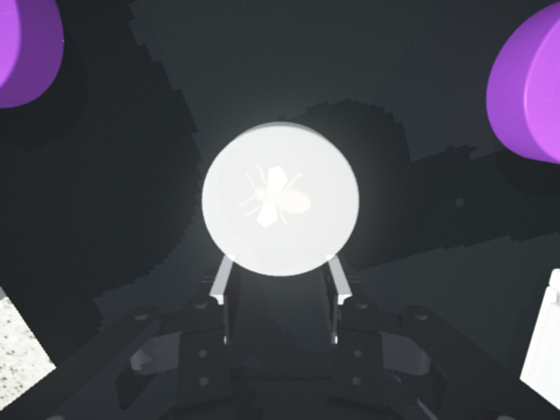

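View pics/t2.png

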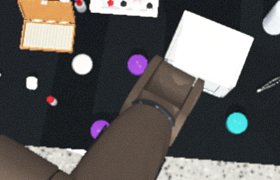

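The wrist picture shows the disc at (280,200) nested between the fingers and upright, with the purple discs well away at (20,50) and (530,90). Next I look at the door.

```bash
python3 - <<'E'
from h import *
Rm=Ro.from_quat(down(ey)[[1,2,3,0]])
for a in(-30,-25,-20,-15):
    rr=Ro.from_rotvec(np.r_[ey,0]*np.radians(a))*Rm; q=rr.as_quat()[[3,0,1,2]]
    p=W(.12,.12,.29)
    s=planner.ik(p,q); print(a,s, rr.apply([.304,.953,0]).round(2))
    if s is not None and abs(s[3])<.4:
        arm.goto(p,q); break
c=eyes.get_calibration("wrist"); im=eyes.get_image("wrist"); cv2.imwrite("pics/w3.png",im[:,:,::-1])
r=eyes.cut_out("wrist","press_spot"); print([(d["p"],d["uv"],d["region"].sum()) for d in r])
v=im[:,:,::-1].copy()
for P in[W(0,0,.188),W(0,.197,.188),W(0,0,.021),W(0,.197,.021),W(0,.181,.172)]:
    u=proj(c,P)[0]; print(u); cv2.circle(v,tuple(int(x) for x in u),4,(0,0,255),1)
cv2.imwrite("pics/w3o.png",v); np.save("w3.npy",np.r_[c["rvec"],c["tvec"]])
print(sensors.observe()["time"])
E
```

```text
-30 [-0.55771278  0.11374275  2.13160439  0.30699158  0.40196552 -2.06237335] [ 0.7  -0.23 -0.67]
[(0.63, [258.8, 208.6], np.int64(21636))]
[148.3926296  255.29866787]
[362.73273806 255.35951203]
[184.96222532 145.39388129]
[339.82013962 145.4740751 ]
[343.01872015 241.30060331]
10.5583
```

View pics/w3o.png

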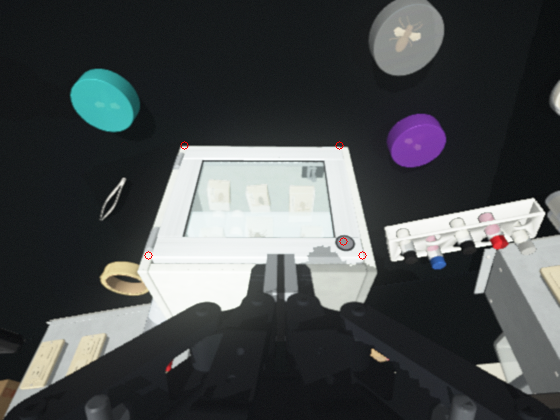

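The spot shows at (345,242) and my fit puts it at (343,241), about 2 mm off, so the fit holds. The disc at (407,37) is well outside the swing. Now I press the door in.

```bash
python3 - <<'E'
from h import *
q=down(ey)
print("disc",ray(dict(eyes.get_calibration("wrist")),(407,37),.02).round(3), L(ray(eyes.get_calibration("wrist"),(407,37),.02)))
arm.goto(W(.10,.182,.22),q)
arm.movel(W(.03,.182,.18),rate=.15)
arm.sleep(.2)
f0=sensors.observe()["ft_force"]; log=[]
o=.022
arm.movel(W(o,.182,.18),rate=.05)
hit=None
while o>-.012:
    o-=.0007; arm.movel(W(o,.182,.18),rate=.02)
    s=sensors.observe(); F=-(s["ft_force"]-f0)[:2]@ex; log.append((round(o,4),round(L(s["ee_pos"])[0],4),round(F,1)))
    if F>12: break
print(log); print(sensors.observe()["time"])
im=eyes.get_image("wrist"); cv2.imwrite("pics/w4.png",im[:,:,::-1])
E
```

```text
disc [ 0.481 -0.05   0.02 ] [0.12854364 0.24492776]
[(0.0213, np.float64(0.0214), np.float64(-0.9)), (0.0206, np.float64(0.0206), np.float64(-0.4)), (0.0199, np.float64(0.0199), np.float64(-0.2)), (0.0192, np.float64(0.0192), np.float64(-1.0)), (0.0185, np.float64(0.0185), np.float64(-1.1)), (0.0178, np.float64(0.0178), np.float64(-0.2)), (0.0171, np.float64(0.0171), np.float64(-0.8)), (0.0164, np.float64(0.0164), np.float64(0.7)), (0.0157, np.float64(0.0157), np.float64(-0.1)), (0.015, np.float64(0.015), np.float64(-0.7)), (0.0143, np.float64(0.0143), np.float64(-0.3)), (0.0136, np.float64(0.0136), np.float64(0.0)), (0.0129, np.float64(0.0129), np.float64(0.2)), (0.0122, np.float64(0.0122), np.float64(0.5)), (0.0115, np.float64(0.0115), np.float64(-1.2)), (0.0108, np.float64(0.0108), np.float64(0.6)), (0.0101, np.float64(0.0101), np.float64(-0.1)), (0.0094, np.float64(0.0095), np.float64(0.8)), (0.0087, np.float64(0.0088), np.float64(1.2)), (0.008, np.float64(0.008), np.float64(1.7)), (0.0073, np.float64(0.0073), np.float64(1.8)), (0.0066, np.float64(0.0066), np.float64(1.7)), (0.0059, np.float64(0.0058), np.float64(0.5)), (0.0052, np.float64(0.0052), np.float64(2.2)), (0.0045, np.float64(0.0051), np.float64(6.0)), (0.0038, np.float64(0.0051), np.float64(9.4)), (0.0031, np.float64(0.0051), np.float64(14.5))]
19.0333
```

View pics/w4.png

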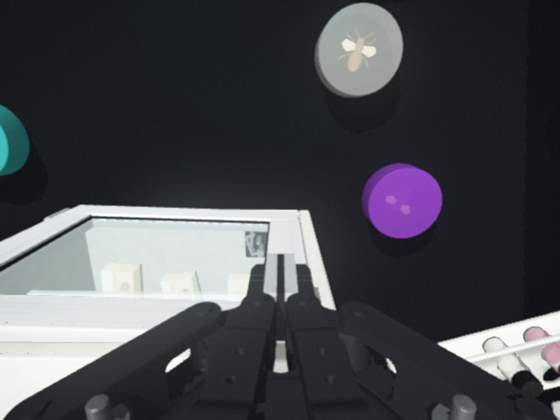

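The door went in 5 mm and met its hard stop at 14 N. Letting go now.

```bash
python3 - <<'E'
from h import *
arm.movel(W(.155,.20,.18),rate=.35)
arm.sleep(.3)
c=eyes.get_calibration("wrist"); im=eyes.get_image("wrist"); v=im[:,:,::-1].copy()
for t,col in((0,(255,0,0)),(.56,(0,0,255))):
    for s,z in((0,.188),(.197,.188),(.197,.021)):
        u=proj(c,W(s*np.sin(t),s*np.cos(t),z))[0]; cv2.circle(v,tuple(int(x) for x in u),4,col,1)
cv2.imwrite("pics/w5.png",v)
cv2.imwrite("pics/s5.png",cv2.resize(eyes.get_image("side")[160:350,200:440,::-1],None,fx=3,fy=3))
print(sensors.observe()["time"])
E
```

```text
20.0667
```

View pics/w5.png

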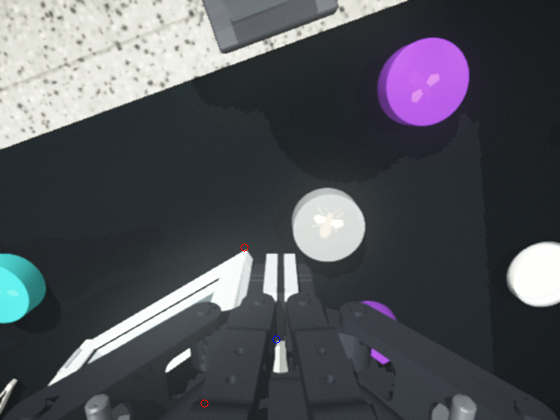

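View pics/s5.png

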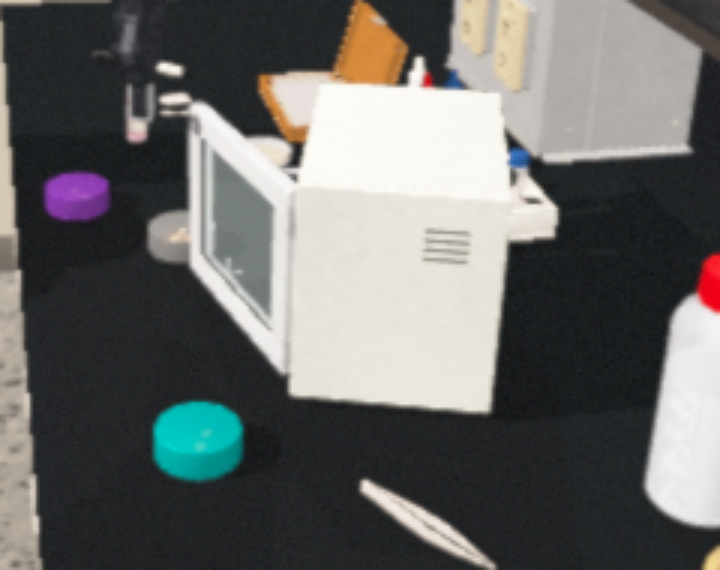

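The door stands ajar at about 0.54 rad: its free edge is at (245,255) in the wrist picture, and the side picture agrees. Now I go round the edge and push from inside.

```bash
cat >> h.py <<'E'
def dq(t): return down(-(np.sin(t)*-ex+np.cos(t)*ey))
def dp(t,s=.155,off=.022,z=.178): return W(*(np.array([np.sin(t),np.cos(t)])*s+np.array([-np.cos(t),np.sin(t)])*off),z)
E
python3 - <<'E'
from h import *
assert all(planner.ik(dp(t),dq(t)) is not None for t in np.arange(.4,1.6,.1))
arm.movel(W(.155,.235,.25),rate=.25)
arm.goto(W(.05,.255,.25),dq(.45))
arm.movel(W(.05,.25,.178),rate=.15)
arm.movel(dp(.45),rate=.15)
im=eyes.get_image("wrist"); cv2.imwrite("pics/w6.png",im[:,:,::-1])
cv2.imwrite("pics/s6.png",cv2.resize(eyes.get_image("side")[160:350,200:440,::-1],None,fx=3,fy=3))
print(sensors.observe()["time"],sensors.observe()["ft_force"])
E
```

```text
24.4 [-0.62591445 -0.2920126  -0.590555  ]
```

View pics/w6.png

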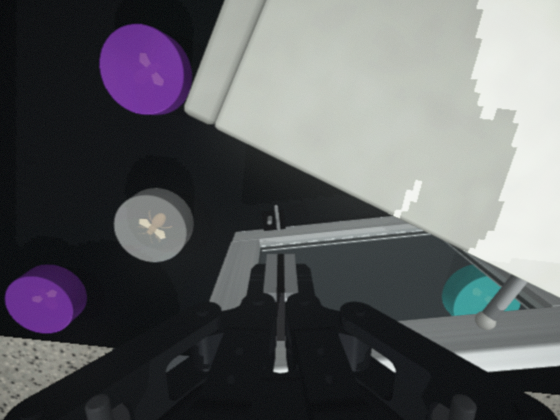

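View pics/s6.png

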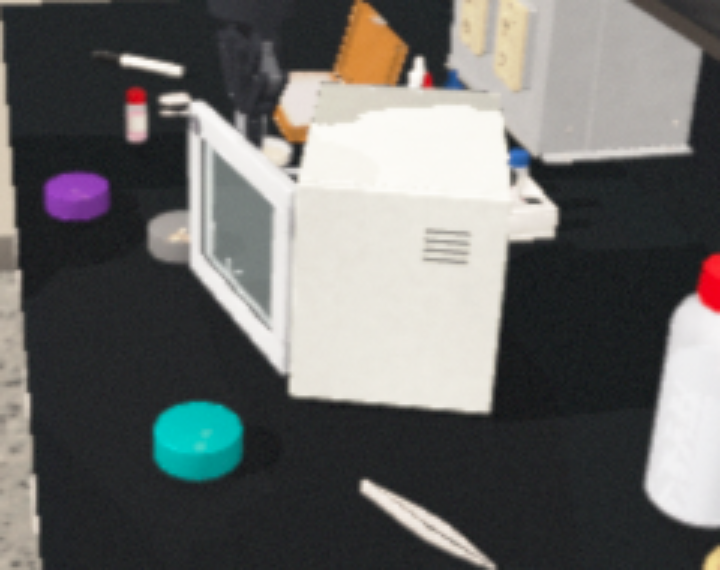

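The fingers, at (280,270) in the wrist picture, are inside the door near its free edge and clear of the cabinet and of the pin at (500,300). Next I push along the arc.

```bash
python3 - <<'E'
from h import *
f0=sensors.observe()["ft_force"]; log=[]
for t in np.linspace(.45,1.57,12)[1:]:
    arm.movel(dp(t),dq(t),rate=.07)
    s=sensors.observe(); F=s["ft_force"]-f0; log.append((round(t,2),round(float(np.linalg.norm(F)),1)))
    if np.linalg.norm(F)>15: break
print(log)
arm.sleep(.3)
im=eyes.get_image("wrist"); cv2.imwrite("pics/w7.png",im[:,:,::-1])
arm.movel(dp(1.57,off=.09),rate=.12)
arm.movel(dp(1.57,off=.09,z=.30),rate=.25)
c=eyes.get_calibration("wrist"); im=eyes.get_image("wrist"); v=im[:,:,::-1].copy()
for s_ in(0,.197):
    for z in(.188,.021):
        u=proj(c,W(s_,0,z))[0]; cv2.circle(v,tuple(int(x) for x in u),4,(0,0,255),1)
cv2.imwrite("pics/w8.png",v)
c=eyes.get_calibration("side"); v=eyes.get_image("side")[:,:,::-1].copy()
for s_ in(0,.197):
    for z in(.188,.021):
        u=proj(c,W(s_,0,z))[0]; cv2.circle(v,tuple(int(x) for x in u),1,(0,0,255),-1)
cv2.imwrite("pics/s8.png",cv2.resize(v[160:350,200:440],None,fx=3,fy=3))
print(sensors.observe()["time"])
E
```

```text
[(np.float64(0.55), 1.0), (np.float64(0.65), 1.0), (np.float64(0.76), 0.9), (np.float64(0.86), 1.6), (np.float64(0.96), 1.0), (np.float64(1.06), 0.6), (np.float64(1.16), 1.2), (np.float64(1.26), 0.9), (np.float64(1.37), 0.6), (np.float64(1.47), 1.1), (np.float64(1.57), 1.3)]
30.3333
```

View pics/w8.png

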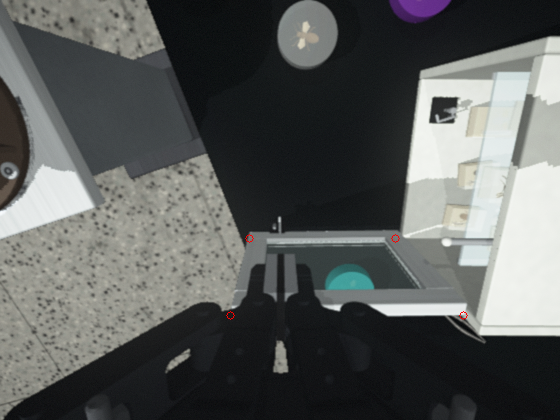

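View pics/s8.png

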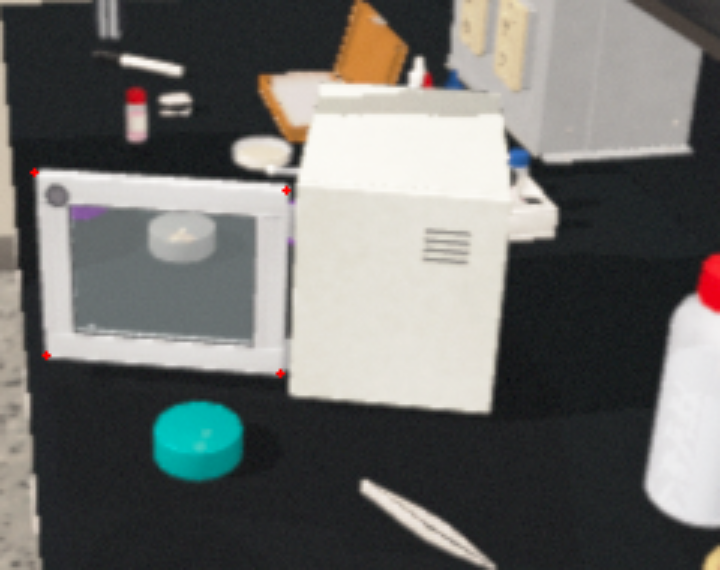

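In the side picture the door's corners at zoomed (37,172), (45,357) and (283,374) fall on the predicted 90° corners. The disc (zoomed 182,238) and the bystanders stand untouched, and the gripper is clear.

```bash
python3 - <<'E'
from h import *
s=sensors.observe(); print(s["ft_force"],s["qd"].max(),s["time"])
arm.sign_off()
E
```

```text
[-1.01469888 -0.10984666  0.37980415] 0.0055527223466271935 30.3333
the job is handed in; nothing more can be done
```

The cabinet door now stands open at about a right angle, and the job was handed in at 30.3 s.

- **Disc:** I slid the clear insect disc about 13 cm to the left, flat on the worktop. It now lies about 4 cm outside the door's swing.
- **Latch:** I pushed the door in at the grey spot by 5 mm, to its stop (14 N). When I let go, the spring set it ajar at about 0.54 rad.
- **Opening:** I pushed the door from its inner side along an arc to about 90°, with forces of about 1–2 N. Then I withdrew the gripper, so it touches nothing.

**Last checks:** In the final side picture the door's corners lie on the predicted 90° positions. The disc is where I left it, and the vial, loupe, dish and tweezers look unmoved in that picture; I did not measure their positions again.

**Disagreements:** My fit and the picture differed by about 2 mm at the press spot. The top camera could not confirm the disc's new place because the arm hid it, so I checked it with the wrist and side cameras instead.

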